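# Close the wheel brace case's two catches on the bench bracket

### The job

The orange wheel brace case has a stiff sliding catch on each long side, both now open. Lift the case by its handle and draw it past the bent steel bracket on the bench stop so that the bracket's lip pushes one catch fully home onto its steel keeper plate; turn the case round and do the same for the catch on the other side. Do not push the catches with the gripper, leave the other things where they are, and set the closed case down flat on the bench.

Things in the scene. Friction and masses are not known exactly. Their poses are not given: they have to be found in the camera images.
- case: Orange plastic wheel brace case, loose, about 0.5 kg: a closed box 220 long (its x) by 64 wide (its y) by 42 high, with a handle on top and a sliding catch in the middle of each long side (black tab in a slot; a flat steel keeper plate, 22 by 26 by 2, marks the slot's home end). Looks the same after a half turn about z. Origin: centre of the underside, z up.
- handle (a point): Middle of the case's carrying handle: a straight bar along case x, 120 long, 24 wide, 20 high, 54 to 74 above the case's underside, on a post at each end, open below. This point is 64 above the case's origin.
- catch_a (a joint): Catch on the case's +y side, in m: 0 open, 0.036 fully home; starts open, between 0 and 0.008. It slides stiffly (about 3 N) along the case's side towards case +x as it closes and stays where it is left.
- catch_b (a joint): Catch on the case's -y side: as catch_a, but it closes towards case -x. 0 open, 0.036 fully home.
- tab_a (a point): Outer end of catch_a's tab, at mid height, 20 above the case's underside. The tab is a block 12 (along x) by 20 high that stands out 18 from the case's side (to y = +50.5 from the case's middle). Its centre is at case x = -18 when open and +18 when home.
- tab_b (a point): Outer end of catch_b's tab, the same on the -y side (y = -50.5); case x = +18 when open, -18 when home.
- stop: Bench stop, fixed: dark wooden block 50 (its x) by 180 (its y) by 55 high, with the bent bracket on its -x face, which looks roughly towards the robot. Origin: centre of the underside, z up.
- bracket: Bent steel bracket screwed to the stop's -x face (same origin and axes as the stop). One leg lies flat on that face (4 thick, from y = -2.5 to 57.5); the other, the lip, is an upright plate 5 thick at y = 0 which stands out from the block to x = -70, from 7 to 62 above the bench. Both sides of the lip are free.
- lip (a point): Middle of the lip's free outer edge: stop frame x = -70, y = 0, 34.5 above the bench. Axes as the stop's.
- bowl: Bystander: stainless steel dog bowl, 160 across, 55 high. Origin: centre of the underside.
- scraper: Bystander: grey scraper lying flat, blade 70 by 90 at +x, handle 26 wide, 190 long in all. Origin on the bench, at the joint of handle and blade.
- peg1: Bystander: steel tent peg, round bar 8 thick, 190 long along its x, with a bent hook. Origin on the bench at the shaft's middle.
- peg2: Bystander: second tent peg, like the first.
There are look-alikes about, which are no part of the job. What is meant by the case is not green, and is the larger of those in its own colour.

How it is judged (in metres and radians):
On the way, in this order (a step that is already met when the one before it is completed fails the run):
1. one catch is pushed home (30 mm or more) by the bracket (contact force between case and bracket above 0.5 N and value of joint any of catch_a, catch_b above 0.03 m).
2. the other catch is pushed home by the bracket too (contact force between case and bracket above 0.5 N and value of joint each of catch_a, catch_b above 0.03 m).
At the end, for the whole second after the job is handed in: Both catches stand at 30 mm or more of their 36 mm travel, and the case stands upright, flat on the bench (underside within 6 mm of it, tilt under 0.08 rad), released and at rest (value of joint each of catch_a, catch_b above 0.03 m and angle between case's own z axis and vertical below 0.08 rad and height (world z) of case below 0.006 m and linear speed of case below 0.02 m/s and angular speed of case below 0.1 rad/s); the robot touches nothing.
It fails at once if the robot pushes on a catch (over 1.5 N) (contact force between any of the fingers, the arm and catch_a above 1.5 N or contact force between any of the fingers, the arm and catch_b above 1.5 N).
It fails at once if a bystander is moved more than 30 mm (distance of any of bowl, scraper, peg1, peg2 from where it was at the start of the episode above 0.03 m).
It also fails if it takes over 72 s, if anything falls off the work surface, if the arm or the gripper's body presses on something with over 40 N, if the wrist force passes 120 N, or if a joint passes its speed limit or range.

### The arm

A 7-joint arm with a two-finger parallel gripper is mounted at the origin on the work surface. World frame = base frame: x ahead of the robot, y to its left, z up, the work surface at z = 0. Lengths are in mm, angles in rad, forces in N, time in s.
With the tool pointing down it reaches from about 425 to 950 mm from the base axis. Payload 4.7 kg.
Tool frame: the origin (TCP) lies on the centre line of the jaws, within the pads' length; the fingertips stand 8 mm ahead of it and the grasp point (between the pads) lies 11 mm behind it; z points along the fingers, y is the direction in which the jaws open and shut (so a half turn about z gives the same grasp; the last joint's range is limited). The gripper opens to 87 mm and grips with 3 to 60 N. Pads are 19 mm wide; open, the fingers measure 117 mm over their backs; the gripper's body (75 mm by 190 mm) begins 51 mm behind the grasp point.
Start: joints at [1.314, 0.469, -0.049, 1.532, 0.024, 1.141, -0.082], TCP at [152.485, -657.569, 230.573] pointing down, gripper open.
Joint ranges: [-2.59, 2.59], [-0.33, 1.99], [-1.39, 1.29], [0.1, 2.45], [-1.04, 4.18], [0.21, 1.99], [-2.66, 2.66]. Speed limits (rad/s): [2.57, 2.57, 3.14, 3.14, 3.14, 3.14, 3.14].

### API

Orientations are given as a rotation vector (axis times angle).
In Python, from workcell import r, imaging gives the robot as it stands.
- The arm moves only by the shell command python3 -m jog 'ROWS'. ROWS is JSON, a list that holds one entry, the list of rows, each a list of 7 numbers: the turn, a rotation vector about the tool's x, y, z in rad, then the shift along the tool's x, y, z in mm, then the closure, from 0 (fully open) to 1 (shut). A call has 1 to 5 rows; each row is the pose to reach, as a shift and turn from the pose measured when the call began, along the tool's axes at that moment; what a row does not reach only later rows make up. A row lasts 1/8 s, in which the tool goes at most 62.5 mm and 10.7 degrees, less where a joint would pass 70% of its speed; a pose out of reach is approached as far as the arm can. A call with a gripper value outside its range is refused whole. The fingers move at their own pace and stop on an object; the grip force is fixed at half the most. Time passes only in rows, so rows that repeat a pose let the fingers close. It gives the time, the measured TCP pose, the force and the opening at its end, in the units of the state.
- r.sense(): the state, without advancing time (a new reading comes with each control period).
- imaging.read_camera(name): name is "scene" or "top"; returns the picture (384x512x3 uint8, red, green, blue); there is no depth.
- imaging.camera_model(name): a dict with "K" (3x3 intrinsics, pixels), "dist_coeffs" ([k1, k2, p1, p2, k3] as OpenCV has them; the pictures are not rectified), "R" (3x3) and "t" (3): a world point X has camera coordinates R X + t. Camera axes: x right, y down, z forward; pixel columns grow to the right and rows downward; lengths in mm; the calibration is good to about 2 mm. A picture is of the moment at which its call begins. camera_model takes no time and is no camera call.
- r.sign_off(): hands the job in, once; it reports no verdict.
Trained networks look in the newest picture that a camera, given by its name, has taken for a name from the list of things; names that differ only in an ending like _2 or _b are one class to them, and where a whole thing is asked for, a point or a joint stands for the part that bears it (a point fixed in the world has none). Each returns a list of dicts, best first, with "confidence" (0 to 1); they miss things now and then, are a little off and sometimes report something else, mostly with a low value. They report only what shows in the picture. A call takes as long as a camera call. They do not tell look-alikes from the thing itself.
- imaging.cut_out(label, camera): "mask" (384x512 bool, what is visible of it) and "rect" ([left, top, right, bottom] in pixels, round what is visible of it).
- imaging.mark_of(label, camera): "centre" ([column, row] in pixels: a listed point, or the origin of a listed thing).
The state is a dict: "time": time; "joint_pos": joint angles; "joint_vel": joint speeds; "joint_efforts": joint torques, N m; "tool_pos": TCP position; "eef_rot": TCP orientation; "force": force on the tool from outside, world axes, zero at the start; "wrist_torque": the same for the moment, N m; "width": finger opening in mm.
Only numpy, scipy, OpenCV 4.12 (cv2) and the standard library are available. Lean on these libraries where they do the work, as an engineer would, in place of code of your own. Each camera call takes 0.05 s, during which the arm holds its last target. There are 200 camera calls.

## Working session

There is one attempt and no reset: what is moved stays moved. The work goes in short steps, Python scripts to look and compute and a shell command to move; the robot and the scene stay as the last step left them, time stands still between calls to the robot, and variables do not carry over. Pictures are saved under pics/ and viewed, about 8 in all and at most 12, crops included, and the job is handed in when it is done.

```bash
mkdir -p pics; ls
python3 - <<'E'
from workcell import r, imaging
import cv2
s=r.sense();print({k:s[k] for k in("time","tool_pos","eef_rot","force","width")})
for c in("scene","top"):
    im=imaging.read_camera(c);cv2.imwrite(f"pics/{c}0.png",im[:,:,::-1])
    m=imaging.camera_model(c);print(c,m)
    for l in("case","handle","tab_a","stop","lip","bowl","scraper","peg1"):
        print(l,[(([round(x) for x in d["centre"]]),round(d["confidence"],2)) for d in imaging.mark_of(l,c)])
a=cv2.imread("pics/scene0.png");b=cv2.imread("pics/top0.png")
cv2.imwrite("pics/both0.png",cv2.vconcat([a,b])[:,:])
E
```

```text
pics
{'time': 0.0, 'tool_pos': array([ 152.3140523 , -656.97906688,  229.48451534]), 'eef_rot': array([-3.11927504e+00, -3.56928760e-01,  5.32198560e-04]), 'force': array([ 0.16719755,  0.04129006, -0.96782544]), 'width': 87.1154961301575}
scene {'K': array([[496.9113808 ,   0.        , 251.08956288],
       [  0.        , 496.9113808 , 192.22490079],
       [  0.        ,   0.        ,   1.        ]]), 'dist_coeffs': array([-0.09692948,  0.        ,  0.        ,  0.        ,  0.        ]), 'R': array([[-0.28610765,  0.95805321,  0.01662692],
       [ 0.71277423,  0.22439178, -0.66453083],
       [-0.64038684, -0.17827612, -0.74707584]]), 't': array([ 106.50768375, -302.88354925, 1808.12665142])}
case [([166, 191], 0.69), ([92, 201], 0.69), ([183, 131], 0.56)]
handle [([183, 111], 0.97), ([161, 181], 0.73), ([90, 189], 0.7)]
tab_a [([92, 208], 0.59), ([194, 130], 0.47), ([153, 194], 0.43)]
stop [([254, 248], 0.69)]
lip [([256, 221], 0.59), ([124, 249], 0.58)]
bowl [([395, 251], 0.89)]
scraper [([126, 252], 0.95)]
peg1 [([324, 293], 0.6), ([234, 290], 0.55)]
top {'K': array([[355.9698
[... 181 characters left out ...]
  ,  0.       ,  0.       ,  0.       ]), 'R': array([[ 2.83173326e-02, -9.99593722e-01,  3.24334722e-03],
       [-9.90933714e-01, -2.84980113e-02, -1.31294472e-01],
       [ 1.31333559e-01,  5.03967125e-04, -9.91338107e-01]]), 't': array([  -4.59057629,  483.28562702, 1078.59886839])}
case [([350, 293], 0.91), ([396, 164], 0.75), ([332, 195], 0.74)]
handle [([338, 189], 0.77), ([400, 162], 0.74)]
tab_a [([338, 190], 0.73), ([369, 297], 0.6), ([351, 183], 0.54), ([171, 123], 0.5), ([240, 170], 0.47), ([321, 202], 0.39), ([340, 285], 0.38)]
stop [([232, 156], 0.92)]
lip []
bowl [([114, 183], 0.93)]
scraper [([341, 123], 0.95), ([346, 184], 0.36)]
peg1 [([244, 116], 0.66), ([234, 162], 0.25)]
```

Run:
```python
import cv2
a=cv2.imread("pics/scene0.png");b=cv2.imread("pics/top0.png")
cv2.imwrite("pics/top0b.png",cv2.resize(b,(800,600),interpolation=cv2.INTER_CUBIC))
cv2.imwrite("pics/scene0b.png",cv2.resize(a,(800,600),interpolation=cv2.INTER_CUBIC))
```

```text
(no output)
```

View pics/top0b.png

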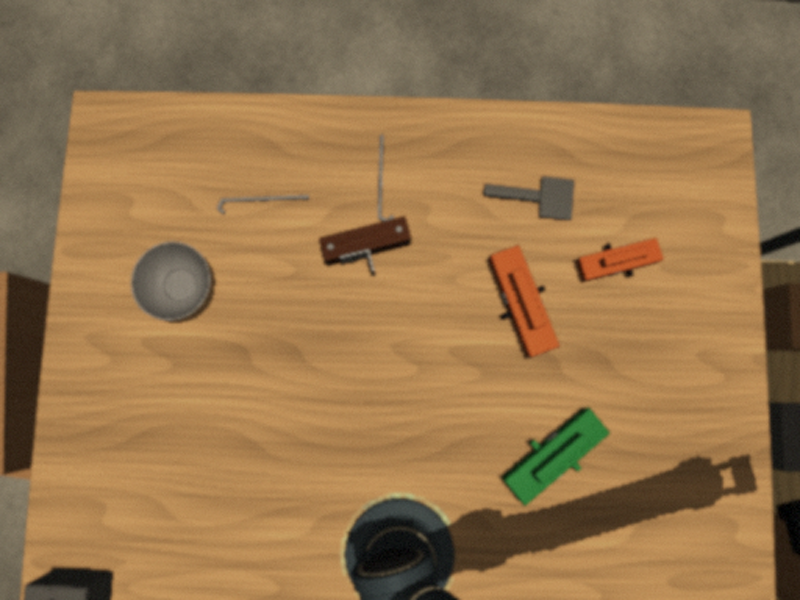

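View pics/scene0b.png

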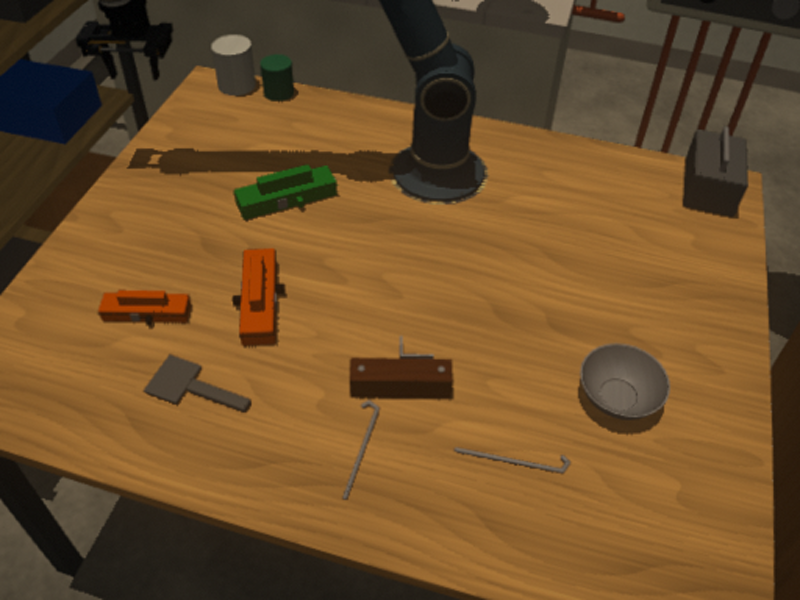

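The top view (800 px scale) shows three candidates: the large orange case at (525,300), a small orange one at (619,260) and a green one at (555,455). The large orange one fits, as it isn't green and is the bigger of the two orange ones. The stop is at (365,240), with its lip pointing towards the robot at (373,270). The bowl is at (172,282). The pegs are behind the stop, and the scraper is at (530,197). Next I'll fit poses to the silhouettes.

```bash
cat > h.py <<'E'
import numpy as np, cv2
from scipy.optimize import minimize
from scipy.spatial.transform import Rotation as Rn
from workcell import r, imaging
def box(x0,x1,y0,y1,z0,z1): return np.array([[x,y,z] for x in(x0,x1) for y in(y0,y1) for z in(z0,z1)],float)
CASE=[box(-110,110,-32,32,0,42),box(-60,60,-12,12,42,74)]
STOP=[box(-25,25,-90,90,0,55)]
def proj(P,c):
    m=imaging.camera_model(c);return cv2.projectPoints(np.asarray(P,float).reshape(-1,3),cv2.Rodrigues(m["R"])[0],m["t"],m["K"],m["dist_coeffs"])[0][:,0]
def ray(px,c,z):
    m=imaging.camera_model(c);u=cv2.undistortPoints(np.array([[px]],float),m["K"],m["dist_coeffs"])[0,0]
    d=m["R"].T@[u[0],u[1],1];o=-m["R"].T@m["t"];return (o+d*(z-o[2])/d[2])
def place(P,p): # p = x,y,yaw,z
    c,s=np.cos(p[2]),np.sin(p[2]);return P@np.array([[c,s,0],[-s,c,0],[0,0,1]])+[p[0],p[1],p[3] if len(p)>3 else 0]
def fit(parts,masks,p0):
    S=4
    def cost(q):
        p=np.array(q)*[1,1,.01]; e=0
        for c,m in masks.items():
            im=np.zeros((384*S,512*S),np.uint8)
            for b in parts:
                pts=proj(place(b,p),c);h=cv2.convexHull(((pts+.5)*S-.5).astype(np.float32))
                cv2.fillConvexPoly(im,np.round(h*16).astype(np.int32),255,shift=4)
            im=cv2.resize(im,(512,384),interpolation=cv2.INTER_AREA)/255.
            e+=np.abs(im-m).sum()/m.sum()
        return e
    best=minimize(cost,[p0[0],p0[1],p0[2]*100],method="Nelder-Mead",options=dict(initial_simplex=[[p0[0]+a,p0[1]+b,p0[2]*100+g] for a,b,g in((0,0,0),(15,0,0),(0,15,0),(0,0,12))],xatol=.05,fatol=1e-4))
    return best.x*[1,1,.01],best.fun
def orange(im,near):
    h=cv2.cvtColor(im,cv2.COLOR_RGB2HSV);m=((h[...,0]<11)&(h[...,1]>200)&(h[...,2]>60)).astype(np.uint8)
    n,l,st,ce=cv2.connectedComponentsWithStats(m);i=[k for k in range(1,n) if st[k,4]>150]
    k=min(i,key=lambda k:np.hypot(*(ce[k]-near)));return (l==k).astype(float)
E
python3 - <<'E'
from h import *
ims={c:cv2.imread(f"pics/{c}0.png")[:,:,::-1].copy() for c in("scene","top")}
near={"scene":(166,190),"top":(336,192)}
g=ray((336,192),"top",42);print("guess",g)
M={c:orange(ims[c],near[c]) for c in ims};print([m.sum() for m in M.values()])
a,b=ray((323,162),"top",42),ray((347,224),"top",42);yaw=np.arctan2(*(a-b)[1::-1])
for ms in(M,{"top":M["top"]},{"scene":M["scene"]}): 
    p,f=fit(CASE,ms,[g[0],g[1],yaw]);print("case",p.round(3),round(f,3))
pc=fit(CASE,M,[g[0],g[1],yaw])[0]
S={}
for c in ims:
    imaging.read_camera(c); S[c]=imaging.cut_out("stop",c)[0]["mask"].astype(float)
    h=cv2.cvtColor(ims[c],cv2.COLOR_RGB2HSV); print(c,S[c].sum())
g=ray((233,154),"top",55);print(g)
for ms in(S,{"top":S["top"]},{"scene":S["scene"]}):
    p,f=fit(STOP,ms,[g[0],g[1],.2]);print("stop",p.round(3),round(f,3))
ps=fit(STOP,S,[g[0],g[1],.2])[0]
print("lip",place(np.array([[-70,0,34.5]]),ps), ray((114,183),"top",0))
# overlays
out=[]
for c in("scene","top"):
    im=cv2.resize(ims[c][:,:,::-1],None,fx=3,fy=3,interpolation=cv2.INTER_CUBIC)
    LIP=box(-70,-25,-2.5,2.5,7,62)
    for b,p in [(x,pc) for x in CASE]+[(x,ps) for x in STOP]+[(LIP,ps)]+[(box(-24,-12,32,50.5,10,30),pc),(box(12,24,-50.5,-32,10,30),pc)]:
        q=(proj(place(b,p),c)+.5)*3-.5
        for i in range(8):
            for j in(1,2,4):
                if not i&j: cv2.line(im,tuple(int(v) for v in q[i]),tuple(int(v) for v in q[i|j]),(255,255,0),1)
    m=proj([[*pc[:2],40],[*ps[:2],40]],c).mean(0)*3
    x,y=max(0,int(m[0]-300)),int(m[1]-148); out.append(im[y:y+296,x:x+600])
cv2.imwrite("pics/ov.png",cv2.vconcat(out))
E
```

```text
guess [ 502.96629868 -234.73987907   42.        ]Traceback (most recent call last):
  File "<stdin>", line 5, in <module>
  File "h.py", line 32, in orange
    k=min(i,key=lambda k:np.hypot(*(ce[k]-near)));return (l==k).astype(float)
ValueError: min() iterable argument is empty
```

```bash
cat > meas.py <<'E'
from h import *
ims={c:cv2.imread(f"pics/{c}0.png")[:,:,::-1].copy() for c in("scene","top")}
for c,pts in(("scene",[(160,205),(150,180),(170,208),(120,225)]),("top",[(330,170),(342,210),(350,218),(300,200)])):
    h=cv2.cvtColor(ims[c],cv2.COLOR_RGB2HSV);print(c,[h[y,x].tolist() for x,y in pts])
near={"scene":(166,190),"top":(336,192)}
g=ray((336,192),"top",42)
M={c:orange(ims[c],near[c]) for c in ims};print([m.sum() for m in M.values()])
a,b=ray((323,162),"top",42),ray((347,224),"top",42);yaw=np.arctan2(*(a-b)[1::-1])
for ms in(M,{"top":M["top"]},{"scene":M["scene"]}): 
    p,f=fit(CASE,ms,[g[0],g[1],yaw]);print("case",p.round(3),round(f,3))
pc=fit(CASE,M,[g[0],g[1],yaw])[0]
S={}
for c in ims:
    imaging.read_camera(c); S[c]=imaging.cut_out("stop",c)[0]["mask"].astype(float); print(c,S[c].sum())
g=ray((233,154),"top",55)
for ms in(S,{"top":S["top"]},{"scene":S["scene"]}):
    p,f=fit(STOP,ms,[g[0],g[1],.2]);print("stop",p.round(3),round(f,3))
ps=fit(STOP,S,[g[0],g[1],.2])[0]
print("lip",place(np.array([[-70,0,34.5]]),ps), "bowl",ray((114,183),"top",0))
out=[]
for c in("scene","top"):
    im=cv2.resize(ims[c][:,:,::-1],None,fx=3,fy=3,interpolation=cv2.INTER_CUBIC)
    LIP=box(-70,-25,-2.5,2.5,7,62)
    for b,p in [(x,pc) for x in CASE]+[(x,ps) for x in STOP]+[(LIP,ps)]+[(box(-24,-12,32,50.5,10,30),pc),(box(12,24,-50.5,-32,10,30),pc)]:
        q=(proj(place(b,p),c)+.5)*3-.5
        for i in range(8):
            for j in(1,2,4):
                if not i&j: cv2.line(im,tuple(int(v) for v in q[i]),tuple(int(v) for v in q[i|j]),(255,255,0),1)
    m=proj([[*pc[:2],40],[*ps[:2],40]],c).mean(0)*3
    x,y=max(0,int(m[0]-300)),int(m[1]-148); out.append(im[y:y+296,x:x+600])
cv2.imwrite("pics/ov.png",cv2.vconcat(out))
E
sed -i 's/h\[...,1\]>200/h[...,1]>225/; s/h\[...,0\]<11/h[...,0]<13/' h.py
python3 - <<'E'
import cv2
for c,pts in(("scene",[(160,205),(150,180),(170,208),(120,225)]),("top",[(330,170),(342,210),(350,218),(300,200)])):
    h=cv2.cvtColor(cv2.imread(f"pics/{c}0.png"),cv2.COLOR_BGR2HSV);print(c,[h[y,x].tolist() for x,y in pts])
E
python3 meas.py
```

```text
scene [[11, 255, 166], [16, 174, 148], [12, 252, 166], [16, 171, 164]]
top [[10, 196, 193], [10, 202, 153], [10, 200, 191], [16, 136, 180]]
scene [[11, 255, 166], [16, 174, 148], [12, 252, 166], [16, 171, 164]]
top [[10, 196, 193], [10, 202, 153], [10, 200, 191], [16, 136, 180]]Traceback (most recent call last):
  File "meas.py", line 7, in <module>
    M={c:orange(ims[c],near[c]) for c in ims};print([m.sum() for m in M.values()])
         ~~~~~~^^^^^^^^^^^^^^^^
  File "h.py", line 32, in orange
    k=min(i,key=lambda k:np.hypot(*(ce[k]-near)));return (l==k).astype(float)
ValueError: min() iterable argument is empty
```

```bash
sed -i 's/h\[...,1\]>225/h[...,1]>(215 if im[300:330,60:90].max()<0 else 175)/; s/h\[...,0\]<13/h[...,0]<14/' h.py; sed -i 's/(215 if im\[300:330,60:90\].max()<0 else 175)/175/' h.py
python3 meas.py
```

```text
scene [[11, 255, 166], [16, 174, 148], [12, 252, 166], [16, 171, 164]]
top [[10, 196, 193], [10, 202, 153], [10, 200, 191], [16, 136, 180]]
[np.float64(1328.0), np.float64(1467.0)]
case [ 5.02942e+02 -2.34870e+02  3.90000e-01] 0.224
case [ 5.03960e+02 -2.34727e+02  3.90000e-01] 0.136
case [ 5.01037e+02 -2.35433e+02  3.90000e-01] 0.082
scene 1836.0
top 1120.0
stop [6.15934e+02 8.79430e+01 2.80000e-01] 0.169
stop [6.16719e+02 8.73680e+01 2.86000e-01] 0.07
stop [6.14354e+02 8.77600e+01 2.97000e-01] 0.09
lip [[548.66680784  68.57359374  34.5       ]] bowl [518.21169307 474.98679925   0.        ]
```

View pics/ov.png

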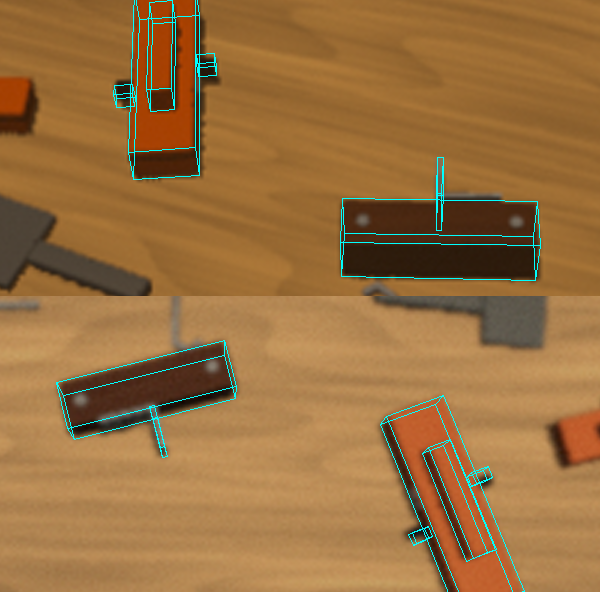

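The overlay matches: the cyan wireframes lie on the large orange case (scene crop (165,90), top crop (440,490)), with both tabs at their open ends, and on the stop and lip (top crop (160,435)). This is the larger case; the small orange one is cut off at the right edge of the crop. Now I'll move above the handle.

```bash
cat > w.py <<'E'
import sys
from h import *
def rot(p): c,s=np.cos(p),np.sin(p);return Rn.from_matrix(np.array([[c,s,0],[s,-c,0],[0,0,-1]]).T)
s=r.sense();R=Rn.from_rotvec(s["eef_rot"]);P=s["tool_pos"];X=R.as_matrix()[:,0]
print("t",round(s["time"],2),"pos",P.round(1),"psi",round(np.arctan2(X[1],X[0]),3),"tilt",round(np.arccos(-R.as_matrix()[2,2]),3),"j",np.round(s["joint_pos"],2),"F",s["force"].round(1),"w",round(s["width"],1))
if len(sys.argv)>1:
    x,y,z,p=map(float,sys.argv[1:5]);print("row",(R.inv()*rot(p)).as_rotvec().round(3).tolist(),R.inv().apply(np.array([x,y,z])-P).round(1).tolist())
E
python3 w.py 503 -235 150 0.39
```

```text
t 1.1 pos [ 152.5 -657.6  230.6] psi 0.228 tilt 0.0 j [ 1.31  0.47 -0.05  1.53  0.02  1.14 -0.08] F [ 0.   0.8 -0.4] w 87.2
row [0.0, -0.0, -0.162] [436.9, -332.5, 80.6]
```

```bash
python3 -m jog '[[[0,0,-0.1,218,-166,20,0],[0,0,-0.1,218,-166,20,0],[0,0,-0.162,437,-332,60,0],[0,0,-0.162,437,-332,80,0],[0,0,-0.162,437,-332,80,0]]]'; python3 w.py 503 -235 150 0.39
```

```text
time: 1.72
tool_pos: [351.6, -417.8, 192.6]
eef_rot: [3.081, 0.608, 0.001]
force: [0.9, -0.3, 0.5]
width: 87.2
t 1.73 pos [ 351.6 -417.8  192.6] psi 0.39 tilt 0.001 j [ 0.95  0.31 -0.2   1.88  0.07  0.96 -0.46] F [ 0.9 -0.3  0.5] w 87.2
row [0.001, -0.001, -0.0] [209.4, -111.6, 42.5]
```

```bash
python3 -m jog '[[[0,0,0,209.5,-111.5,42.5,0],[0,0,0,209.5,-111.5,42.5,0],[0,0,0,209.5,-111.5,42.5,0],[0,0,0,209.5,-111.5,42.5,0],[0,0,0,209.5,-111.5,42.5,0]]]'; python3 w.py 503 -235 56 0.39
python3 - <<'E'
from h import *
ims={c:imaging.read_camera(c) for c in("scene","top")}
from scipy.spatial.transform import Rotation as Rn
s=r.sense();R=Rn.from_rotvec(s["eef_rot"]).as_matrix()
o=[]
for c in ims:
    im=cv2.resize(ims[c][:,:,::-1],None,fx=3,fy=3,interpolation=cv2.INTER_CUBIC)
    q=proj(s["tool_pos"]+np.array([0,0,8]),c)[0]
    for b in CASE:
        for v in proj(place(b,[503,-235,.39]),c): cv2.circle(im,tuple(int(k) for k in v*3+1),2,(255,255,0),-1)
    x,y=max(0,int(q[0]*3-300)),max(0,int(q[1]*3-130));o.append(im[y:y+296,x:x+600])
cv2.imwrite("pics/pre.png",cv2.vconcat(o))
E
```

```text
time: 2.35
tool_pos: [506.0, -229.7, 149.6]
eef_rot: [-3.078, -0.622, -0.003]
force: [-0.8, -0.1, 0.2]
width: 87.1
t 2.35 pos [ 506.  -229.7  149.6] psi 0.399 tilt 0.003 j [ 0.58  0.38 -0.29  1.89  0.13  0.89 -0.94] F [-0.8 -0.1  0.2] w 87.1
row [-0.001, -0.002, 0.009] [-5.1, 3.9, 93.6]
```

View pics/pre.png

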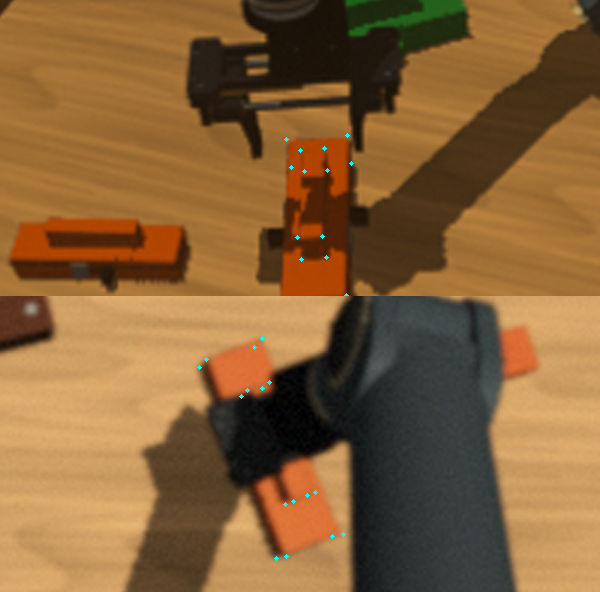

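The pictures show the gripper straddling the case (scene crop (310,170)) with the handle between its fingers. The models agree within about 3 mm. Now I'll descend and grip.

```bash
python3 -m jog '[[[0,0,0.009,-5,3,45,0],[0,0,0.009,-5,3,75,0],[0,0,0.009,-5,3,92,0],[0,0,0.009,-5,3,92,0],[0,0,0.009,-5,3,92,0]]]'; python3 w.py 503 -235 56 0.39;  python3 -m jog '[[[0,0,0,0,0,0,1],[0,0,0,0,0,0,1],[0,0,0,0,0,0,1],[0,0,0,0,0,0,1],[0,0,0,0,0,0,1]]]';python3 w.py 503 -235 80 0.39
```

```text
time: 3.08
tool_pos: [500.6, -240.4, 59.1]
eef_rot: [3.082, 0.595, 0.003]
force: [0.0, 0.2, 0.1]
width: 86.8
t 3.08 pos [ 500.6 -240.4   59.1] psi 0.381 tilt 0.003 j [ 0.57  0.5  -0.25  1.96  0.19  0.7  -0.99] F [0.  0.2 0.1] w 86.8
row [0.003, -0.001, -0.009] [4.3, -4.1, 3.1]
time: 3.7
tool_pos: [500.6, -240.3, 59.1]
eef_rot: [3.082, 0.595, 0.003]
force: [-0.1, 0.5, -0.3]
width: 45.2
t 3.7 pos [ 500.6 -240.3   59.1] psi 0.381 tilt 0.003 j [ 0.56  0.5  -0.25  1.96  0.19  0.7  -0.99] F [-0.1  0.5 -0.3] w 45.2
row [0.003, -0.001, -0.009] [4.3, -4.0, -20.9]
```

```bash
python3 -m jog '[[[0.003,0,-0.009,4,-4,2,0.5],[0.003,0,-0.009,4,-4,2,0.6],[0.003,0,-0.009,4,-4,2,1],[0.003,0,-0.009,4,-4,2,1],[0.003,0,-0.009,4,-4,2,1]]]'; python3 w.py;  python3 -m jog '[[[0,0,0,0,0,0,1],[0,0,0,0,0,0,1],[0,0,0,0,0,0,1],[0,0,0,0,0,0,1],[0,0,0,0,0,0,1]]]';python3 w.py 503 -235 76 0.39
```

```text
time: 4.32
tool_pos: [502.6, -235.0, 57.0]
eef_rot: [-3.081, -0.609, -0.002]
force: [-0.7, -0.1, -1.0]
width: 23.7
t 4.33 pos [ 502.6 -235.    57. ] psi 0.391 tilt 0.001 j [ 0.56  0.5  -0.25  1.96  0.19  0.7  -0.99] F [-0.7 -0.1 -1. ] w 23.7
time: 4.95
tool_pos: [502.7, -235.0, 57.0]
eef_rot: [-3.081, -0.61, -0.002]
force: [-0.2, 0.3, -0.1]
width: 23.7
t 4.95 pos [ 502.7 -235.    57. ] psi 0.391 tilt 0.001 j [ 0.56  0.5  -0.25  1.96  0.19  0.7  -0.99] F [-0.2  0.3 -0.1] w 23.7
row [-0.0, -0.001, 0.001] [0.3, 0.1, -19.0]
```

```bash
python3 -m jog '[[[0,0,0,0,0,-20,1],[0,0,0,0,0,-45,1],[0,0,0,0,0,-70,1],[0,0,0,0,0,-83,1],[0,0,0,0,0,-83,1]]]'; python3 w.py 485 -60 140 1.856
```

```text
time: 5.58
tool_pos: [502.5, -235.2, 140.1]
eef_rot: [-3.082, -0.609, -0.002]
force: [-0.5, -0.0, -4.3]
width: 24.1
t 5.58 pos [ 502.5 -235.2  140.1] psi 0.39 tilt 0.002 j [ 0.59  0.39 -0.28  1.9   0.14  0.87 -0.95] F [-0.5 -0.  -4.3] w 24.1
row [0.001, -0.001, -1.466] [50.4, -168.7, 0.2]
```

```bash
python3 -m jog '[[[0,0,-0.14,10,-33,0,1],[0,0,-0.28,20,-66,0,1],[0,0,-0.42,30,-100,0,1],[0,0,-0.56,40,-134,0,1],[0,0,-0.7,50,-168,0,1]]]'; python3 w.py 485 -60 140 1.856
```

```text
time: 6.2
tool_pos: [483.6, -59.8, 138.8]
eef_rot: [-2.682, -1.634, 0.001]
force: [0.8, -0.0, -5.4]
width: 24.1
t 6.2 pos [483.6 -59.8 138.8] psi 1.095 tilt 0.001 j [ 0.46  0.32 -0.51  2.04  0.21  0.83 -0.64] F [ 0.8 -0.  -5.4] w 24.1
row [-0.001, -0.001, -0.761] [0.4, 1.3, -1.2]
```

```bash
python3 -m jog '[[[0,0,-0.15,0,0,0,1],[0,0,-0.3,0,0,0,1],[0,0,-0.46,0,0,0,1],[0,0,-0.62,0,0,0,1],[0,0,-0.76,0,0,0,1]]]'; python3 w.py 503 -8 76 1.856
```

```text
time: 6.82
tool_pos: [482.5, -59.9, 137.5]
eef_rot: [-1.877, -2.515, 0.002]
force: [-0.3, 1.0, -5.2]
width: 23.5
t 6.83 pos [482.5 -59.9 137.5] psi 1.859 tilt 0.004 j [ 0.59  0.35 -0.67  2.04  0.29  0.85  0.05] F [-0.3  1.  -5.2] w 23.5
row [-0.003, -0.002, 0.003] [43.7, 34.6, 61.5]
```

```bash
python3 -m jog '[[[0,0,0.003,20,17,20,1],[0,0,0.003,43,30,40,1],[0,0,0.003,43,30,55,1],[0,0,0.003,43,30,61,1],[0,0,0.003,43,30,61,1]]]'; python3 w.py 522 13.6 76 1.856
cat > look.py <<'E'
from h import *
import sys
n,cx,cy,yaw,z,sx,sy,syaw=sys.argv[1],*map(float,sys.argv[2:9])
o=[]
TABS=[box(-24,-12,32,50.5,10,30),box(12,24,-50.5,-32,10,30)]
for c in("scene","top"):
    im=cv2.resize(imaging.read_camera(c)[:,:,::-1],None,fx=4,fy=4,interpolation=cv2.INTER_CUBIC)
    L=[(b,[cx,cy,yaw,z]) for b in CASE[:1]+TABS]+[(b,[sx,sy,syaw,0]) for b in STOP+[box(-70,-25,-2.5,2.5,7,62)]]
    for b,p in L:
        q=proj(place(b,p),c)*4+1.5
        for i in range(8):
            for j in(1,2,4):
                if not i&j: cv2.line(im,tuple(int(v) for v in q[i]),tuple(int(v) for v in q[i|j]),(255,255,0),1)
    q=proj([[cx+30,cy+30,40]],c)[0]*4;x,y=max(0,int(q[0]-320)),max(0,int(q[1]-150));o.append(im[y:y+298,x:x+640])
cv2.imwrite(f"pics/{n}.png",cv2.vconcat(o))
E
python3 - <<'E'
E
python3 look.py pre1 $(python3 -c "
from workcell import r
s=r.sense();print(s['tool_pos'][0],s['tool_pos'][1],1.856,s['tool_pos'][2]-57)") 616 88 0.285
```

```text
time: 7.45
tool_pos: [498.2, -11.1, 75.8]
eef_rot: [-1.882, -2.51, 0.004]
force: [-0.1, -0.1, -4.2]
width: 23.5
t 7.45 pos [498.2 -11.1  75.8] psi 1.855 tilt 0.005 j [ 0.43  0.46 -0.62  2.06  0.39  0.74 -0.15] F [-0.1 -0.1 -4.2] w 23.5
row [-0.005, -0.002, -0.001] [17.0, 29.7, -0.3]
```

View pics/pre1.png

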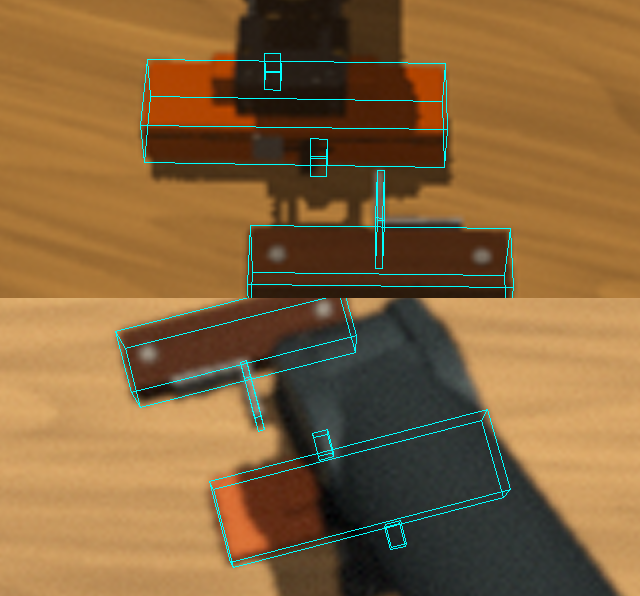

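The case and lip models match the picture: the tab is at scene crop (318,158), left of the lip at (380,220), with the keeper plate further left at (267,148). So drawing the case along the stop's +y (tool +x) closes the catch. I'll move in and start the draw.

```bash
python3 -m jog '[[[0,0,0,6,15,0,1],[0,0,0,12,25,0,1],[0,0,0,17,30,0,1],[0,0,0,17,30,0,1],[0,0,0,17,30,0,1]]]'; python3 w.py 522 13.6 76 1.856; python3 -m jog '[[[0,0,0,4,0,0,1],[0,0,0,9,0,0,1],[0,0,0,14,0,0,1],[0,0,0,19,0,0,1],[0,0,0,24,0,0,1]]]'; python3 w.py 507.2 64.5 76 1.856
```

```text
time: 8.18
tool_pos: [522.7, 13.7, 76.5]
eef_rot: [-1.882, -2.511, 0.003]
force: [-0.1, 0.0, -5.2]
width: 23.9
t 8.18 pos [522.7  13.7  76.5] psi 1.855 tilt 0.004 j [ 0.37  0.5  -0.61  2.01  0.4   0.76 -0.19] F [-0.1  0.  -5.2] w 23.9
row [-0.004, -0.002, -0.001] [0.1, -0.7, 0.5]
time: 8.8
tool_pos: [515.8, 37.2, 76.6]
eef_rot: [-1.882, -2.511, 0.003]
force: [0.8, -0.2, -5.0]
width: 24.0
t 8.8 pos [515.8  37.2  76.6] psi 1.855 tilt 0.004 j [ 0.33  0.49 -0.62  2.02  0.4   0.76 -0.24] F [ 0.8 -0.2 -5. ] w 24.0
row [-0.003, -0.002, -0.001] [28.6, -0.6, 0.7]
```

```bash
python3 -m jog '[[[0,0,0,3,0,0,1],[0,0,0,6,0,0,1],[0,0,0,9,0,0,1],[0,0,0,12,0,0,1],[0,0,0,15,0,0,1]]]'; python3 w.py 507.2 64.5 76 1.856; python3 -m jog '[[[0,0,0,3,0,0,1],[0,0,0,6,0,0,1],[0,0,0,9,0,0,1],[0,0,0,11,0,0,1],[0,0,0,12,0,0,1]]]'; python3 w.py 507.2 64.5 76 1.856
```

```text
time: 9.43
tool_pos: [511.6, 51.6, 76.6]
eef_rot: [-1.883, -2.511, 0.003]
force: [0.1, -3.6, -4.9]
width: 23.6
t 9.43 pos [511.6  51.6  76.6] psi 1.855 tilt 0.004 j [ 0.31  0.48 -0.62  2.03  0.4   0.76 -0.27] F [ 0.1 -3.6 -4.9] w 23.6
row [-0.003, -0.002, -0.001] [13.6, -0.7, 0.7]
time: 10.05
tool_pos: [508.3, 63.4, 76.6]
eef_rot: [-1.882, -2.511, 0.003]
force: [1.5, -2.1, -6.0]
width: 23.4
t 10.05 pos [508.3  63.4  76.6] psi 1.855 tilt 0.004 j [ 0.29  0.48 -0.62  2.03  0.4   0.75 -0.3 ] F [ 1.5 -2.1 -6. ] w 23.4
row [-0.003, -0.002, -0.001] [1.4, -0.7, 0.6]
```

```bash
for i in 1; do python3 -m jog '[[[0,0,0,1,0,0,1],[0,0,0,2,0,0,1],[0,0,0,3,0,0,1],[0,0,0,3,0,0,1]]]'; done; python3 w.py 507.2 64.5 76 1.856
```

```text
time: 10.55
tool_pos: [507.5, 66.0, 76.6]
eef_rot: [-1.883, -2.511, 0.003]
force: [1.2, -2.9, -6.5]
width: 24.0
t 10.55 pos [507.5  66.   76.6] psi 1.855 tilt 0.003 j [ 0.28  0.48 -0.62  2.03  0.4   0.75 -0.3 ] F [ 1.2 -2.9 -6.5] w 24.0
row [-0.003, -0.001, -0.001] [-1.3, -0.7, 0.6]
```

```bash
python3 look.py p1 $(python3 -c "
from workcell import r
s=r.sense();print(s['tool_pos'][0],s['tool_pos'][1],1.856,s['tool_pos'][2]-57)") 616 88 0.285
```

```text
(no output)
```

View pics/p1.png

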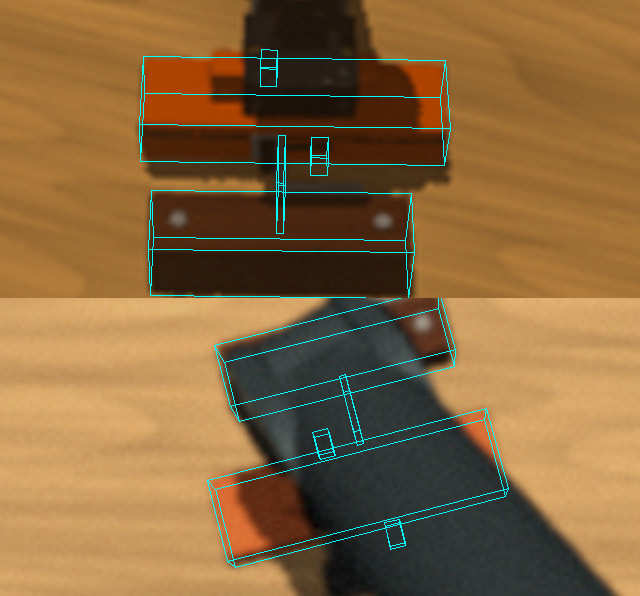

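The tab is now on the far (left) side of the lip, over the keeper, at about scene crop (268,150). The force is still around 3 N, so I'll go on until it rises at the end stop.

```bash
python3 -m jog '[[[0,0,0,1,0,0,1],[0,0,0,2,0,0,1],[0,0,0,2,0,0,1]]]'; python3 w.py
```

```text
time: 11.02
tool_pos: [507.4, 66.5, 76.6]
eef_rot: [-1.885, -2.511, 0.004]
force: [2.2, -6.4, -7.9]
width: 23.4
t 11.03 pos [507.4  66.5  76.6] psi 1.854 tilt 0.003 j [ 0.28  0.48 -0.62  2.03  0.4   0.75 -0.31] F [ 2.2 -6.4 -7.9] w 23.4
```

That's the end stop: the force jumped to 6.4 N with almost no motion, so the first catch is home. I'll back off, lift away and turn. Since j7 can't give a full half turn, I'll turn 90°, set the case down, regrip with the tool turned 180°, and turn another 90°.

```bash
python3 -m jog '[[[0,0,0,-5,0,0,1],[0,0,0,-6,-15,0,1],[0,0,0,-6,-40,0,1],[0,0,0,-6,-50,-20,1],[0,0,0,-6,-50,-50,1]]]'; python3 w.py 480 -100 130 0.285
```

```text
time: 11.65
tool_pos: [457.4, 47.0, 126.1]
eef_rot: [-1.881, -2.509, 0.01]
force: [1.4, -0.4, -5.5]
width: 23.7
t 11.65 pos [457.4  47.  126.1] psi 1.855 tilt 0.008 j [ 0.39  0.34 -0.7   2.1   0.3   0.81 -0.2 ] F [ 1.4 -0.4 -5.5] w 23.7
row [-0.007, 0.006, 1.57] [-147.5, -19.6, -3.8]
```

```bash
python3 -m jog '[[[0,0,0.05,-40,-5,-10,1],[0,0,0.2,-80,-10,-10,1],[0,0,0.36,-110,-15,-5,1],[0,0,0.52,-147,-20,-4,1],[-0.007,0.006,0.68,-147,-20,-4,1]]]'; python3 w.py 480 -100 130 0.285
```

```text
time: 12.28
tool_pos: [478.2, -101.9, 129.7]
eef_rot: [-2.619, -1.727, -0.0]
force: [-0.1, 0.2, -4.9]
width: 23.8
t 12.28 pos [ 478.2 -101.9  129.7] psi 1.166 tilt 0.005 j [ 0.53  0.34 -0.49  2.05  0.21  0.81 -0.48] F [-0.1  0.2 -4.9] w 23.8
row [-0.005, -0.001, 0.881] [2.5, 0.9, -0.3]
```

```bash
python3 -m jog '[[[0,0,0.17,0,0,0,1],[0,0,0.35,0,0,0,1],[0,0,0.53,0,0,0,1],[0,0,0.71,0,0,0,1],[0,0,0.88,0,0,0,1]]]'; python3 w.py 480 -100 70 0.285;  python3 -m jog '[[[0,0,0,0,0,20,1],[0,0,0,0,0,40,1],[0,0,0,0,0,55,1],[0,0,0,0,0,62,1],[0,0,0,0,0,62,1]]]';python3 w.py 480 -100 57.5 0.285
```

```text
time: 12.9
tool_pos: [476.6, -100.3, 129.3]
eef_rot: [-3.105, -0.44, 0.005]
force: [-0.5, 0.3, -6.0]
width: 23.7
t 12.9 pos [ 476.6 -100.3  129.3] psi 0.282 tilt 0.007 j [ 0.38  0.31 -0.31  2.06  0.12  0.8  -1.29] F [-0.5  0.3 -6. ] w 23.7
row [-0.006, 0.002, -0.003] [3.5, 1.0, 59.3]
time: 13.52
tool_pos: [476.0, -99.7, 67.0]
eef_rot: [-3.104, -0.44, 0.006]
force: [-0.2, -0.2, -5.9]
width: 23.5
t 13.53 pos [476.  -99.7  67. ] psi 0.282 tilt 0.008 j [ 0.35  0.41 -0.28  2.11  0.17  0.66 -1.33] F [-0.2 -0.2 -5.9] w 23.5
row [-0.007, 0.003, -0.003] [3.8, 1.4, 9.5]
```

```bash
python3 -m jog '[[[-0.007,0.003,0,0,0,5,1],[-0.007,0.003,0,0,0,9,1],[-0.007,0.003,0,0,0,9.5,1],[-0.007,0.003,0,0,0,9.5,1]]]'; python3 w.py; python3 -m jog '[[[0,0,0,0,0,0,0.7],[0,0,0,0,0,0,0],[0,0,0,0,0,0,0],[0,0,0,0,0,0,0],[0,0,0,0,0,0,0]]]'; python3 -m jog '[[[0,0,0,0,0,-15,0],[0,0,0,0,0,-40,0],[0,0,0,0,0,-60,0],[0,0,0,0,0,-60,0]]]';python3 w.py 478 -100 118 1.85
```

```text
time: 14.02
tool_pos: [476.1, -99.7, 57.6]
eef_rot: [3.11, 0.441, 0.0]
force: [-0.3, -0.6, -5.2]
width: 23.5
t 14.03 pos [476.1 -99.7  57.6] psi 0.282 tilt 0.0 j [ 0.34  0.42 -0.27  2.12  0.19  0.63 -1.35] F [-0.3 -0.6 -5.2] w 23.5
time: 14.65
tool_pos: [476.1, -99.7, 57.7]
eef_rot: [3.11, 0.441, 0.0]
force: [0.2, 0.7, 0.3]
width: 58.5
time: 15.15
tool_pos: [477.6, -99.9, 119.8]
eef_rot: [3.109, 0.441, 0.007]
force: [0.2, -0.6, 0.3]
width: 86.0
t 15.15 pos [477.6 -99.9 119.8] psi 0.282 tilt 0.005 j [ 0.37  0.32 -0.3   2.07  0.14  0.76 -1.3 ] F [ 0.2 -0.6  0.3] w 86.0
row [0.005, -0.002, -1.568] [0.4, 0.2, 1.8]
```

```bash
for i in 1 2 3; do :; done; python3 -m jog '[[[0,0,-0.18,0,0,0,0],[0,0,-0.36,0,0,0,0],[0,0,-0.54,0,0,0,0],[0,0,-0.72,0,0,0,0],[0,0,-0.88,0,0,0,0]]]'; python3 -m jog '[[[0,0,-0.18,0,0,0,0],[0,0,-0.36,0,0,0,0],[0,0,-0.54,0,0,0,0],[0,0,-0.72,0,0,0,0],[0,0,-0.88,0,0,0,0]]]';python3 -m jog '[[[0,0,-0.18,0,0,0,0],[0,0,-0.36,0,0,0,0],[0,0,-0.54,0,0,0,0],[0,0,-0.72,0,0,0,0],[0,0,-0.88,0,0,0,0]]]'; python3 w.py 476 -100 110 3.4236
```

```text
time: 15.78
tool_pos: [477.0, -99.8, 119.2]
eef_rot: [2.619, 1.73, 0.004]
force: [0.1, 0.9, -0.4]
width: 86.7
time: 16.4
tool_pos: [476.5, -99.8, 118.6]
eef_rot: [1.626, 2.685, 0.002]
force: [-0.6, -0.1, 0.2]
width: 87.0
time: 17.02
tool_pos: [475.9, -99.8, 118.0]
eef_rot: [0.319, 3.124, 0.001]
force: [-0.3, 0.7, -0.2]
width: 87.2
t 17.02 pos [475.9 -99.8 118. ] psi 2.938 tilt 0.001 j [ 0.84  0.45 -0.9   2.05  0.47  0.85  1.04] F [-0.3  0.7 -0.2] w 87.2
row [0.0, 0.001, -0.486] [-0.1, -0.2, 8.0]
```

Rotating and descending over the handle, with a look at the case while it is free.

```bash
python3 -m jog '[[[0,0,-0.18,0,0,0,0],[0,0,-0.36,0,0,0,0],[0,0,-0.486,0,0,0,0],[0,0,-0.486,0,0,0,0]]]'; python3 w.py 476 -99.8 57.5 3.4236
python3 - <<'E'
from h import *
c="scene";im=imaging.read_camera(c);M={c:orange(im,proj([[476,-100,20]],c)[0])};print(M[c].sum())
p,f=fit(CASE,M,[476,-100,.28]);print(p.round(3),round(f,3))
E
python3 look.py mid 476 -99.8 0.282 0 616 88 0.285
```

```text
time: 17.52
tool_pos: [475.5, -99.8, 117.4]
eef_rot: [-0.439, 3.11, 0.002]
force: [0.3, 0.2, 0.4]
width: 86.9
t 17.52 pos [475.5 -99.8 117.4] psi -2.861 tilt 0.001 j [ 0.92  0.5  -1.02  2.05  0.56  0.89  1.45] F [0.3 0.2 0.4] w 86.9
row [0.001, 0.001, -0.002] [-0.5, -0.2, 59.9]
1345.0
[ 4.7374e+02 -1.0081e+02  2.8400e-01] 0.079
```

View pics/mid.png

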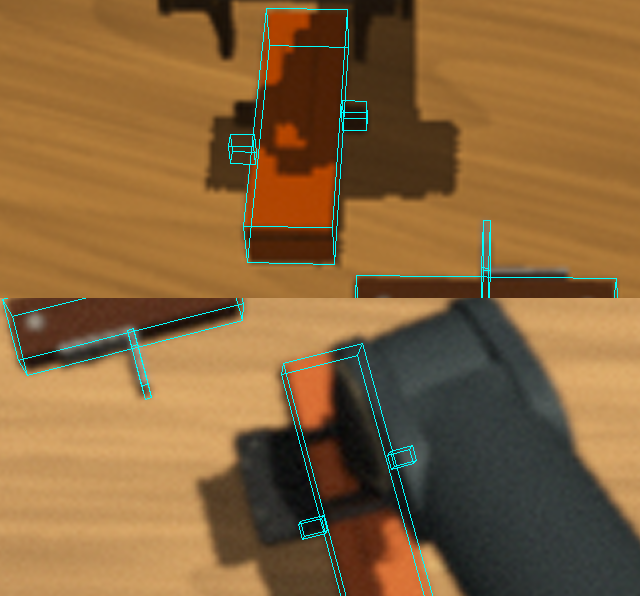

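The left tab is now at scene crop (245,113), at the closed end, and the right tab is still open at (355,115). Now I'll regrip.

```bash
python3 -m jog '[[[0,0,0,0,0,25,0],[0,0,0,0,0,45,0],[0,0,0,0,0,60,0],[0,0,0,0,0,60,0],[0,0,0,0,0,60,0]]]'; python3 w.py 476 -99.8 57.5 3.4236; python3 -m jog '[[[0,0,0,0,0,0,1],[0,0,0,0,0,0,1],[0,0,0,0,0,0,1],[0,0,0,0,0,0,1],[0,0,0,0,0,0,1]]]';python3 -m jog '[[[0,0,0,0,0,0,1],[0,0,0,0,0,0,1],[0,0,0,0,0,0,1],[0,0,0,0,0,0,1],[0,0,0,0,0,0,1]]]';python3 w.py 480 -60 135 1.856
```

```text
time: 18.3
tool_pos: [476.3, -99.7, 58.3]
eef_rot: [-0.439, 3.109, -0.0]
force: [-0.1, -0.1, -0.2]
width: 86.9
t 18.3 pos [476.3 -99.7  58.3] psi -2.861 tilt 0.002 j [ 0.84  0.58 -0.92  2.09  0.67  0.79  1.35] F [-0.1 -0.1 -0.2] w 86.9
row [-0.0, 0.002, -0.002] [0.3, -0.0, 0.8]
time: 18.92
tool_pos: [476.3, -99.7, 58.3]
eef_rot: [-0.439, 3.109, -0.0]
force: [0.3, -0.3, 0.1]
width: 44.9
time: 19.55
tool_pos: [476.3, -99.7, 58.3]
eef_rot: [-0.439, 3.109, -0.0]
force: [0.3, -0.4, 0.1]
width: 23.7
t 19.55 pos [476.3 -99.7  58.3] psi -2.861 tilt 0.002 j [ 0.84  0.58 -0.92  2.09  0.67  0.79  1.35] F [ 0.3 -0.4  0.1] w 23.7
row [0.001, 0.002, 1.566] [-14.7, 37.1, -76.7]
```

```bash
python3 -m jog '[[[0,0,0,0,0,-20,1],[0,0,0,0,0,-45,1],[0,0,0,0,0,-70,1],[0,0,0,0,0,-78,1],[0,0,0,0,0,-78,1]]]'; python3 -m jog '[[[0,0,0.12,0,10,0,1],[0,0,0.28,-4,20,0,1],[0,0,0.44,-8,30,0,1],[0,0,0.6,-14,37,0,1],[0,0,0.75,-14,37,0,1]]]'; python3 w.py 480 -60 135 1.856;  python3 -m jog '[[[0,0,0.15,0,0,0,1],[0,0,0.31,0,0,0,1],[0,0,0.47,0,0,0,1],[0,0,0.63,0,0,0,1],[0,0,0.79,0,0,0,1]]]'; python3 w.py 498.5 -10 77 1.856
```

```text
time: 20.18
tool_pos: [475.6, -100.0, 135.8]
eef_rot: [-0.438, 3.11, -0.0]
force: [-0.4, 0.7, -6.1]
width: 23.4
time: 20.8
tool_pos: [478.0, -59.6, 134.5]
eef_rot: [-0.736, -3.053, -0.001]
force: [0.4, 0.2, -4.7]
width: 23.3
t 20.8 pos [478.  -59.6 134.5] psi 2.668 tilt 0.001 j [ 0.74  0.4  -0.86  2.04  0.4   0.87  0.75] F [ 0.4  0.2 -4.7] w 23.3
row [-0.0, -0.001, 0.812] [-1.9, 0.6, -0.5]
time: 21.42
tool_pos: [476.8, -59.5, 133.0]
eef_rot: [-1.859, -2.528, 0.002]
force: [-0.5, 0.2, -5.3]
width: 23.8
t 21.43 pos [476.8 -59.5 133. ] psi 1.874 tilt 0.004 j [ 0.6   0.35 -0.68  2.05  0.29  0.83  0.06] F [-0.5  0.2 -5.3] w 23.8
row [-0.004, -0.002, 0.018] [40.7, 35.7, 55.9]
```

```bash
python3 -m jog '[[[0,0,0.018,20,15,20,1],[0,0,0.018,41,30,40,1],[-0.004,0,0.018,41,35,55,1],[-0.004,0,0.018,41,35.5,56,1],[-0.004,0,0.018,41,35.5,56,1]]]'; python3 w.py 522 13.6 77 1.856
python3 look.py pre2 $(python3 -c "
from workcell import r
s=r.sense();print(s['tool_pos'][0],s['tool_pos'][1],1.856,s['tool_pos'][2]-58)") 616 88 0.285
```

```text
time: 22.05
tool_pos: [498.0, -10.6, 76.7]
eef_rot: [-1.884, -2.511, -0.001]
force: [0.5, 0.2, -5.1]
width: 23.8
t 22.05 pos [498.  -10.6  76.7] psi 1.854 tilt 0.002 j [ 0.44  0.46 -0.62  2.06  0.4   0.74 -0.15] F [ 0.5  0.2 -5.1] w 23.8
row [-0.001, -0.002, -0.002] [16.5, 29.9, -0.3]
```

View pics/pre2.png

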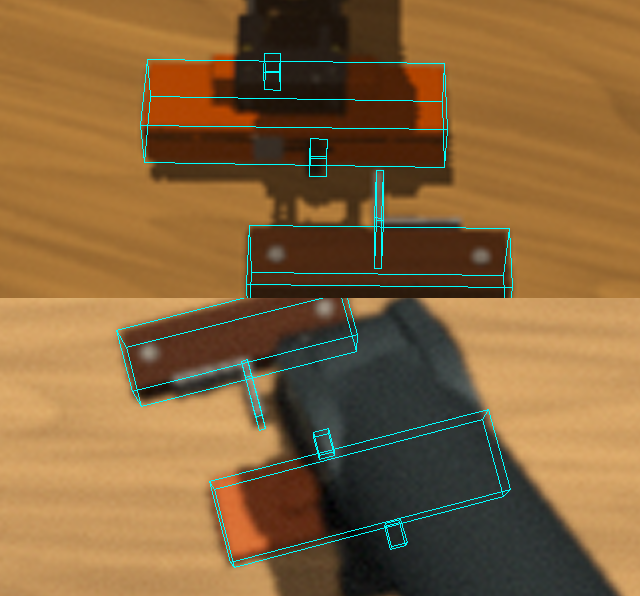

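This is the same set-up as the first pass: the open tab at scene crop (318,158) is left of the lip, and the keeper is at (267,148). I'll repeat the draw.

```bash
python3 -m jog '[[[0,0,0,6,15,0,1],[0,0,0,12,25,0,1],[0,0,0,16.5,30,0,1],[0,0,0,16.5,30,0,1],[0,0,0,16.5,30,0,1]]]'; python3 w.py 522 13.6 77 1.856; python3 -m jog '[[[0,0,0,4,0,0,1],[0,0,0,9,0,0,1],[0,0,0,14,0,0,1],[0,0,0,19,0,0,1],[0,0,0,24,0,0,1]]]'; python3 w.py;  python3 -m jog '[[[0,0,0,3,0,0,1],[0,0,0,6,0,0,1],[0,0,0,9,0,0,1],[0,0,0,12,0,0,1],[0,0,0,15,0,0,1]]]'; python3 w.py 507.4 66.5 77 1.856
```

```text
time: 22.78
tool_pos: [522.1, 13.5, 77.2]
eef_rot: [-1.885, -2.512, -0.001]
force: [-0.7, -0.2, -5.8]
width: 23.8
t 22.77 pos [522.1  13.5  77.2] psi 1.854 tilt 0.001 j [ 0.38  0.49 -0.62  2.01  0.41  0.76 -0.2 ] F [-0.7 -0.2 -5.8] w 23.8
row [-0.0, -0.001, -0.002] [0.2, -0.1, 0.2]
time: 23.4
tool_pos: [515.6, 35.9, 77.3]
eef_rot: [-1.886, -2.513, 0.0]
force: [1.2, -3.6, -5.4]
width: 23.7
t 23.4 pos [515.6  35.9  77.3] psi 1.854 tilt 0.0 j [ 0.34  0.49 -0.62  2.02  0.41  0.76 -0.25] F [ 1.2 -3.6 -5.4] w 23.7
time: 24.02
tool_pos: [511.3, 50.4, 77.3]
eef_rot: [-1.886, -2.512, 0.0]
force: [1.3, -2.9, -5.4]
width: 23.3
t 24.02 pos [511.3  50.4  77.3] psi 1.854 tilt 0.0 j [ 0.31  0.48 -0.62  2.03  0.41  0.75 -0.28] F [ 1.3 -2.9 -5.4] w 23.3
row [-0.0, 0.0, -0.002] [16.5, 0.7, 0.3]
```

```bash
python3 -m jog '[[[0,0,0,3,0,0,1],[0,0,0,6,0,0,1],[0,0,0,9,0,0,1],[0,0,0,12,0,0,1],[0,0,0,14,0,0,1]]]'; python3 w.py; python3 -m jog '[[[0,0,0,1,0,0,1],[0,0,0,2,0,0,1],[0,0,0,3,0,0,1],[0,0,0,3,0,0,1]]]';  python3 w.py
```

```text
time: 24.65
tool_pos: [507.4, 64.2, 77.3]
eef_rot: [-1.886, -2.513, 0.0]
force: [1.0, -2.7, -5.4]
width: 23.9
t 24.65 pos [507.4  64.2  77.3] psi 1.854 tilt 0.0 j [ 0.29  0.48 -0.62  2.03  0.41  0.75 -0.3 ] F [ 1.  -2.7 -5.4] w 23.9
time: 25.15
tool_pos: [507.0, 65.7, 77.2]
eef_rot: [1.887, 2.511, -0.002]
force: [1.9, -5.6, -5.9]
width: 23.4
t 25.15 pos [507.   65.7  77.2] psi 1.853 tilt 0.002 j [ 0.28  0.48 -0.62  2.03  0.41  0.75 -0.31] F [ 1.9 -5.6 -5.9] w 23.4
```

The force rose to about 6 N again and the motion stopped, so the second catch is home. I'll back off and set the case down clear of the stop.

```bash
python3 -m jog '[[[0,0,0,-5,0,0,1],[0,0,0,-6,-15,0,1],[0,0,0,-30,-40,0,1],[0,0,0,-50,-45,0,1],[0,0,0,-50,-45,0,1]]]'; python3 w.py; python3 -m jog '[[[0,0,0,0,0,8,1],[0,0,0,0,0,13,1],[0,0,0,0,0,17,1],[0,0,0,0,0,18,1],[0,0,0,0,0,18,1]]]'; python3 w.py 477 8 58.3 1.854
```

```text
time: 25.78
tool_pos: [476.2, 3.8, 77.2]
eef_rot: [1.891, 2.509, -0.004]
force: [0.2, 0.5, -5.8]
width: 23.8
t 25.77 pos [476.2   3.8  77.2] psi 1.85 tilt 0.002 j [ 0.42  0.43 -0.63  2.11  0.39  0.71 -0.19] F [ 0.2  0.5 -5.8] w 23.8
time: 26.4
tool_pos: [476.2, 4.0, 59.0]
eef_rot: [1.89, 2.509, -0.004]
force: [0.5, -0.4, -5.4]
width: 24.0
t 26.4 pos [476.2   4.   59. ] psi 1.851 tilt 0.002 j [ 0.4   0.46 -0.61  2.12  0.42  0.68 -0.22] F [ 0.5 -0.4 -5.4] w 24.0
row [-0.002, 0.001, -0.003] [3.6, 1.9, 0.7]
```

```bash
python3 -m jog '[[[0,0,0,0,0,0.7,1],[0,0,0,0,0,0.7,1]]]'; python3 w.py; python3 -m jog '[[[0,0,0,0,0,0,0.7],[0,0,0,0,0,0,0],[0,0,0,0,0,0,0],[0,0,0,0,0,0,0],[0,0,0,0,0,0,0]]]'; python3 -m jog '[[[0,0,0,0,0,-15,0],[0,0,0,0,0,-40,0],[0,0,0,0,0,-80,0],[0,0,0,0,0,-110,0],[0,0,0,0,0,-140,0]]]';python3 -m jog '[[[0,0,0,-60,0,0,0],[0,0,0,-120,0,0,0],[0,0,0,-180,0,0,0],[0,0,0,-240,0,0,0],[0,0,0,-240,0,0,0]]]'; python3 w.py; python3 look.py end 476.2 4 1.851 0 616 88 0.285
python3 - <<'E'
from h import *
for c in("scene","top"):
    im=imaging.read_camera(c);M={c:orange(im,proj([[476,4,30]],c)[0])};p,f=fit(CASE,M,[476,4,1.85]);print(c,p.round(3),round(f,3))
    print([(l,[np.round(d["centre"]).tolist() for d in imaging.mark_of(l,c)[:2]]) for l in("bowl","scraper","peg1")])
E
```

```text
time: 26.65
tool_pos: [476.2, 4.0, 58.4]
eef_rot: [1.89, 2.509, -0.004]
force: [1.1, -0.8, -5.1]
width: 23.5
t 26.65 pos [476.2   4.   58.4] psi 1.85 tilt 0.002 j [ 0.4   0.46 -0.61  2.12  0.42  0.68 -0.22] F [ 1.1 -0.8 -5.1] w 23.5
time: 27.28
tool_pos: [476.3, 4.0, 58.5]
eef_rot: [1.89, 2.509, -0.003]
force: [0.1, 0.2, -0.4]
width: 58.3
time: 27.9
tool_pos: [476.5, 4.6, 200.6]
eef_rot: [1.889, 2.509, -0.002]
force: [0.9, 0.2, 0.1]
width: 86.6
time: 28.52
tool_pos: [542.7, -232.3, 201.4]
eef_rot: [1.899, 2.499, -0.004]
force: [-0.3, 0.6, -0.2]
width: 87.1
t 28.52 pos [ 542.7 -232.3  201.4] psi 1.842 tilt 0.004 j [ 0.78  0.42 -0.6   1.75  0.27  1.05  0.36] F [-0.3  0.6 -0.2] w 87.1
scene [474.729   2.948   1.849] 0.128
[('bowl', [[393.0, 252.0], [325.0, 294.0]]), ('scraper', [[124.0, 249.0]]), ('peg1', [[326.0, 294.0], [231.0, 292.0]])]
top [477.308   5.039   1.846] 0.113
[('bowl', [[118.0, 185.0]]), ('scraper', [[342.0, 123.0]]), ('peg1', [[244.0, 116.0]])]
```

View pics/end.png

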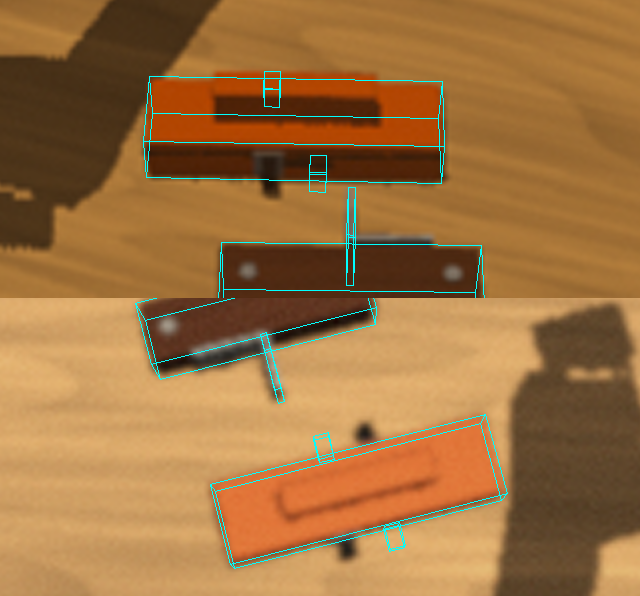

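Both tabs stand at their home ends (top crop (364,433) and (346,548)), each about 34–39 mm from the open outlines. The case lies flat where I set it down, the gripper is clear, and the bystanders haven't moved. Handing in.

```bash
python3 -c "
from workcell import r
print(r.sign_off())"
```

```text
the job is handed in; nothing more can be done
None
```

Both catches on the orange case are pushed home by the bracket. The case is set down flat on the bench, released, and the job is handed in at about 29 s of the 72 s allowed. The sign-off gives no verdict.

**How it went:** I lifted the case by its handle and drew it along the bracket's lip until the first catch reached its end stop. The wrist joint can't make a full half turn, so I turned the case 90° and set it down. I then regripped with the tool turned 180° and turned it the other 90° for the second pass.

**Last checks:**
- **Catches:** the sliding force was about 3 N on each pass, rising to about 6 N with almost no further motion at the end. In the final top view both tabs sit about 34–39 mm from their open positions. That was read by eye from the picture; the travel is 36 mm.
- **Case:** the silhouette fits match a case standing flat on the bench. The two cameras differ by 2–3 mm, which is about the calibration error.
- **Other things:** the bowl, scraper and pegs were found within about 4 pixels of their starting positions. In the final top picture only one of the two pegs was detected; the scene camera found both.
- **Gripper:** it is open and clear of everything, at a height of about 200 mm.

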